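# Fit the finger guard to the mandoline and park it against the top stop

### The arm

A 6-joint arm with a two-finger parallel gripper is mounted at the origin on a cart in front of the work surface, level with it; the furniture and walls round the work are solid. World frame = base frame: x ahead of the robot, y to its left, z up, the work surface at z = 0. Lengths are in m, angles in rad, forces in N, time in s.
With the tool pointing down it reaches from about 0.3 to 0.875 m from the base axis. Payload 6.4 kg.
Tool frame: the origin (TCP) lies midway between the tips of the shut fingers; the grasp point (between the pads) lies 19 mm behind it (grip_point_offset is the distance from the TCP to the grasp point, in m); z points along the fingers, y is the line along which they close (so a half turn about z gives the same grasp; the last joint's range is limited). The gripper opens to 85 mm and grips with 20 to 120 N. Pads are 22 mm wide; open, the fingers measure 114 mm over their backs; the gripper's body (76 mm by 85 mm) begins 54 mm behind the grasp point. The pads swing forward as they close: fully open they stand 13 mm farther back than shut.
Start: joints at [1.096, 0.181, 1.607, -0, 1.354, -0.206], TCP at [0.153, 0.554, 0.211] pointing down, gripper open.
Joint ranges: [-2.99, 2.99], [-0.89, 2.07], [0.3, 2.58], [-1.14, 4.28], [0, 2.63], [-3.12, 3.12]. Speed limits (rad/s): [2.57, 2.57, 3.01, 3.14, 3.14, 3.14].

### API

Orientations are given as a unit quaternion [x, y, z, w].
In Python, from workcell import read_state, read_camera, close_job, grip_point_offset gives the robot as it stands.
- The arm moves only by the tool send_rows, never from a script. Its argument "targets" is one flat list of numbers, 7 for each row, row after row: the shift along the tool's x, y, z in a scale on which 1.0 is 750 mm, then the turn, a rotation vector about the tool's x, y, z in parts of the range, where 1.0 means 180 degrees, then the finger opening in mm, from 0 to 85.4. A call has 1 to 12 rows; each row is the pose to reach, as a shift and turn from the pose commanded when the call began, along the tool's axes at that moment; what a row does not reach only later rows make up. A row lasts 1/8 s, in which the tool goes at most 62.5 mm and 10.7 degrees, less where a joint would pass 70% of its speed; a pose out of reach is approached as far as the arm can. A shift or turn number past 1, either way, is cut back to 1. A call with a gripper value outside its range is refused whole. The fingers move at their own pace and stop on an object; "grip_force" is the grip in N (left out, the last holds). Time passes only in rows, so rows that repeat a pose let the fingers close. It gives the time, the measured TCP pose, the force, the opening and the grip force at its end, in the units of the state.
- read_state(): the state, without advancing time (a new reading comes with each control period).
- read_camera(name): name is "side" or "top" or "wrist"; returns a dict with "color" (400x640x3 uint8, red, green, blue), "K" (3x3 intrinsics, pixels), "R" (3x3) and "t" (3): a world point X has camera coordinates R X + t; the wrist camera has in their place "hand_eye" (4x4, takes a point from camera to tool coordinates, whose origin is the TCP and whose axes are the flange's). Camera axes: x right, y down, z forward; pixel columns grow to the right and rows downward; lengths in m; the calibration is good to about 2 mm. A picture is of the moment at which its call begins: read the wrist's pose just before it. There is no depth.
- close_job(): hands the job in; it is judged then, once.
The state is a dict: "clock": time; "joints": joint angles; "dq": joint speeds; "joint_efforts": joint torques, N m; "eef_pos": TCP position; "orientation": TCP orientation; "force": force on the tool from outside, world axes, zero at the start; "torque": the same for the moment, N m; "grip_width": finger opening in m; "grip_force": force on a finger pad.
Only numpy, scipy, OpenCV 4.12 (cv2) and the standard library are available. Lean on these libraries where they do the work, as an engineer would, in place of code of your own. Each camera call takes 0.05 s, during which the arm holds its last target. There are 200 camera calls.

### The job

Fit the finger guard to the mandoline slicer and park it. Take the white guard from the worktop by its knob, set it down flat in the open mouth at the low end of the sloping runway with its short ends pointing up and down the slope, then push it up between the rails, under their lips and on through the pinch of the two parking springs, until it rests square against the rubber buffer of the stop bar, wherever that was last set; leave it touching the buffer and let go. Ease it along by feel: do not ram it against the rails or the stop, do not press the hand on the slicer, and leave the lemon, the mug and the timer where they are.

Things in the scene. Friction and masses are not known exactly. Their poses are not given: they have to be found in the camera images.
- runway: sloping bed of the mandoline, fixed: steel deck between grey rails, rising at 12 degrees from the foot (deck 16 mm above the worktop) over 345 mm to the end piece (deck there 88 mm up). Origin: on the deck, middle of the face of the end piece; x up the slope, y across (left when looking uphill), z off the deck. Blade wound down flush. Side knob near the top
- stop: fixed end piece across the top, 125 mm wide, 11 mm high; same origin and axes as the runway. On two rods it carries the stop bar, clamped as last set (its place is not reported), with a rubber buffer 80 mm wide, up to 9 mm above the deck, facing downhill. The buffer's face stands between runway x = -42 and -12 mm. The rubber gives 2.5 mm at 3 N per mm, then is hard; the bar stays put
- foot (a point): middle of the deck's low end, at runway x = -345 mm. From here to x = -225 mm is the open mouth: no lips, side walls 7 mm high that converge from 116 to 100 mm apart (133 mm over all)
- lips (a point): middle of the deck at runway x = -225 mm: from here up, the rails are 99.4 mm apart inside and 125 mm over all; each has a lip, 4 mm thick, reaching 8 mm inwards 7.3 mm above the deck, with a turned-up lead-in. The guard's plate cannot be put in from above here; it slides in from the mouth
- springs (a point): middle of the deck at runway x = -80 mm: here a sprung steel roller, 10 mm across, stands 3.5 mm into the groove from either rail. They pinch the plate's sides with about 2 N each: a bump of some 5 N as its front corners spread them, then a steady drag of 2 to 4 N from there on, which keeps the parked guard pressed on the buffer
- guard: white finger guard, loose, 0.18 to 0.29 kg, same either way round: plate 110 (x) by 96 (y) by 4 mm, corners 8 mm radius, long sides are the runners; on it a block 64 (x) by 58 (y) mm, its top 29 mm above the underside, and a round knob. Origin: centre of the underside; z up. Parked: origin 55 mm downhill of the buffer face, y = 0 (1.7 mm play either way), z = 0. Does not slide down by itself
- knob (a point): middle of the guard's round grey knob, 32 mm in diameter, on the guard's axis 49 mm above its underside; the knob reaches from 34 to 64 mm
- lemon: a lemon, 83 x 58 mm, 58 mm high, to the right of the slicer's top end; origin at the middle of its underside; bystander
- mug: a white mug, 91 mm across, 96 mm high, to the left of the guard; origin at the middle of its underside; bystander
- timer: a round kitchen timer, 67 mm across, 40 mm high, on the hob behind the guard; origin at the middle of its underside; bystander

How it is judged:
On the way:
1. the guard's plate lies flat on the runway and has entered between the rails, under the lips, from the low end (x of guard in the frame of runway between -0.265 and -0.115 m and y of guard in the frame of runway between -0.004 and 0.004 m and z of guard in the frame of runway between -0.003 and 0.005 m and angle between the x axis of guard and the x axis of runway, either way round below 0.08 rad and angle between the z axis of guard and the z axis of runway, either way round below 0.08 rad), for 0.2 s.
At the end, for the whole second after the job is handed in: the guard lies flat in the runway's rails, square within 0.05 rad and in the groove within 4 mm, its upper end touching the buffer of the stop bar (at least 0.2 N between them), let go and at rest, the robot touching nothing (contact force between guard and stop above 0.2 N and x of guard in the frame of runway between -0.102 and -0.06 m and y of guard in the frame of runway between -0.004 and 0.004 m and z of guard in the frame of runway between -0.003 and 0.005 m and angle between the x axis of guard and the x axis of runway, either way round below 0.05 rad and angle between the z axis of guard and the z axis of runway, either way round below 0.05 rad and linear speed of guard below 0.01 m/s and contact force between each of the fingers, the arm and anything else below 0.1 N).
It fails at once if the guard is rammed against the stop: more than 20 N between them (contact force between guard and stop above 20 N).
It fails at once if the guard is forced into the slicer: more than 45 N between it and the whole runway (contact force between guard and runway above 45 N).
It fails at once if the hand or arm presses on the slicer with more than 15 N (contact force between any of the fingers, the arm and runway above 15 N).
It fails at once if the lemon, the mug or the timer is moved by more than 30 mm (distance of any of lemon, mug, timer from where it was at the start of the episode above 0.03 m).
It also fails if it takes over 61 s, if anything falls off the work surface, if the arm or the gripper's body presses on something with over 40 N, if the wrist force passes 120 N, or if a joint passes its speed limit or range.

## Working session

There is one attempt and no reset: what is moved stays moved. The work goes in short steps, Python scripts to look and compute and a tool call to move; the robot and the scene stay as the last step left them, time stands still between calls to the robot, and variables do not carry over. Pictures are saved under pics/ and viewed, at most 10 in all, crops included, and the job is handed in when it is done.

Besides the shell and the picture viewer there is one more tool, called after "Request:" by a JSON object that holds its "op" and its "data", one argument or row to a line. send_rows: Moves the arm, as the interface text tells. Its arguments: {"type":"object","properties":{"targets":{"type":"array"},"grip_force":{"type":"number"}},"required":["targets"]}

```bash
ls; mkdir -p pics; python3 - <<'E'
from workcell import *
import cv2,numpy as np
s=read_state();print({k:np.round(v,4).tolist() for k,v in s.items()},grip_point_offset)
for n in ["side","top","wrist"]:
    c=read_camera(n);cv2.imwrite(f"pics/{n}0.png",c["color"][:,:,::-1])
    print(n,{k:np.round(v,4).tolist() for k,v in c.items() if k!="color"})
E
```

```text
pics
{'clock': 0.0, 'joints': [1.0957, 0.1816, 1.608, -0.0, 1.3538, -0.2063], 'dq': [-0.001, 0.0001, -0.001, 0.001, 0.0009, 0.0013], 'joint_efforts': [-0.0028, -44.4861, -35.1339, -0.0005, 0.0089, -0.0], 'eef_pos': [0.1524, 0.5538, 0.2097], 'orientation': [0.134, 0.991, -0.0008, -0.0003], 'force': [-0.0155, 0.2388, -0.1115], 'torque': [-0.0462, -0.0126, 0.0102], 'grip_force': 0.0, 'grip_width': 0.0858} 0.0187
side {'K': [[448.6139, 0.0, 310.9862], [0.0, 448.6139, 209.9852], [0.0, 0.0, 1.0]], 'R': [[0.9962, -0.0861, 0.0161], [-0.0452, -0.663, -0.7472], [0.075, 0.7436, -0.6644]], 't': [-0.5216, 0.1564, 1.4839]}
top {'K': [[395.8794, 0.0, 317.5866], [0.0, 395.8794, 192.4949], [0.0, 0.0, 1.0]], 'R': [[0.0223, -0.9996, 0.0148], [-0.9969, -0.0234, -0.075], [0.0753, -0.0131, -0.9971]], 't': [0.0887, 0.5467, 1.3773]}
wrist {'K': [[277.9929, 0.0, 320.8433], [0.0, 277.9929, 200.4168], [0.0, 0.0, 1.0]], 'hand_eye': [[0.0002, -0.9567, -0.2911, 0.0746], [1.0, 0.0001, 0.0004, -0.0005], [-0.0003, -0.2911, 0.9567, -0.1624], [0.0, 0.0, 0.0, 1.0]]}
```

View pics/side0.png

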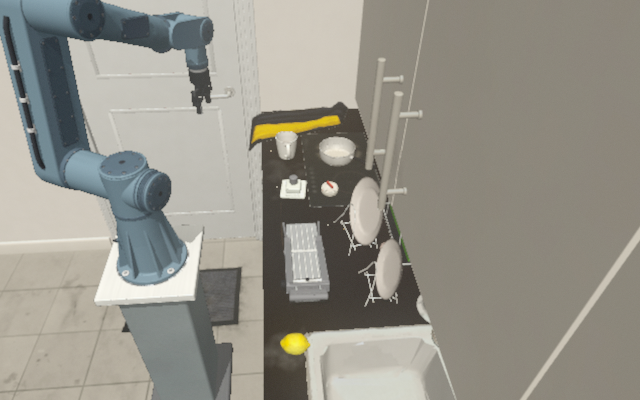

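View pics/top0.png

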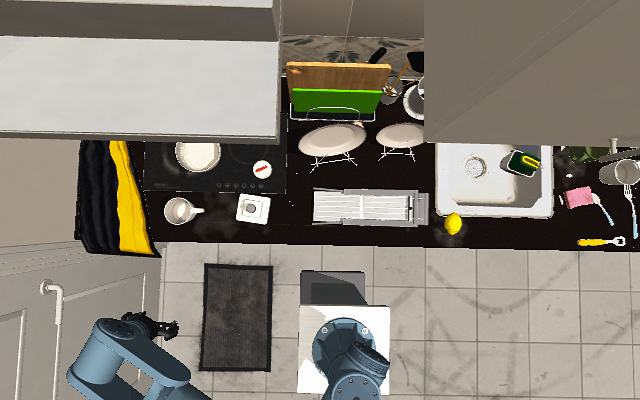

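The side view shows the guard at about (293,187), its knob at (293,179), and the slicer between (302,222) and (307,298). In the top view the guard is at (253,208) and the slicer runs from its foot at x≈313 to its top end at x≈428. Uphill is therefore roughly world −y. I'll measure coarse positions next.

```bash
cat > h.py <<'E'
import numpy as np,cv2
from scipy.spatial.transform import Rotation as Ro
from workcell import *
def cam(n):
    s=read_state();c=read_camera(n)
    if n=="wrist":
        T=np.eye(4);T[:3,:3]=Ro.from_quat(s["orientation"]).as_matrix();T[:3,3]=s["eef_pos"]
        W=T@np.array(c["hand_eye"]);R=W[:3,:3].T;t=-R@W[:3,3];c["R"],c["t"]=R,t
    return c
def ray(c,p):
    d=np.c_[np.atleast_2d(p).astype(float),np.ones(len(np.atleast_2d(p)))]@np.linalg.inv(c["K"]).T@np.array(c["R"])
    return -np.array(c["R"]).T@np.array(c["t"]),d
def onz(c,p,z):
    o,d=ray(c,p);return o+d*((z-o[2])/d[:,2])[:,None]
def tri(c1,p1,c2,p2):
    o1,d1=ray(c1,p1);o2,d2=ray(c2,p2);d1,d2=d1[0]/np.linalg.norm(d1),d2[0]/np.linalg.norm(d2)
    a=np.linalg.lstsq(np.c_[d1,-d2],o2-o1,rcond=None)[0]
    A,B=o1+a[0]*d1,o2+a[1]*d2;return (A+B)/2,np.linalg.norm(A-B)
def proj(c,X):
    q=(np.atleast_2d(X)@np.array(c["R"]).T+c["t"])@np.array(c["K"]).T;return q[:,:2]/q[:,2:]
E
python3 - <<'E'
from h import *
s=cam("side");t=cam("top")
print(tri(s,(293,179),t,(252.5,208)))
print(onz(t,(253,208),0.03),onz(t,[(313,190),(313,221),(428,190),(428,226)],0.03))
a=cv2.resize(t["color"][165:255,150:470],None,fx=2.5,fy=2.5,interpolation=cv2.INTER_CUBIC)
b=cv2.resize(s["color"][120:370,240:440],None,fx=2.3,fy=2.3,interpolation=cv2.INTER_CUBIC)
cv2.imwrite("pics/crop.png",np.vstack([a,np.pad(b[70:420],((0,0),(0,800-b.shape[1]),(0,0)))])[:,:,::-1])
E
```

```text
(array([0.48240199, 0.32348286, 0.05265541]), np.float64(0.0023079765600119103))
[[0.48433326 0.32511745 0.03      ]] [[ 0.55217484  0.11755552  0.03      ]
 [ 0.44383921  0.1150406   0.03      ]
 [ 0.56170606 -0.28709279  0.03      ]
 [ 0.4354091  -0.28726057  0.03      ]]
```

View pics/crop.png

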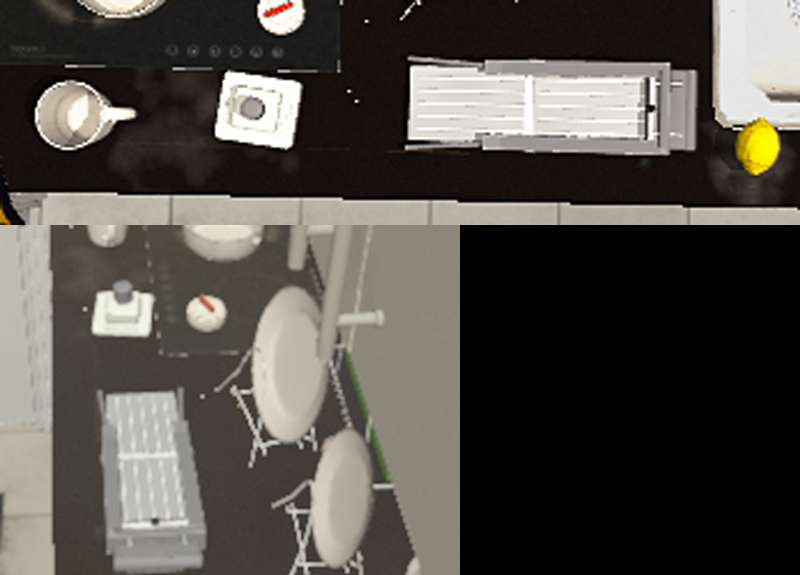

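The crop shows the guard about 8° off world y. The foot of the slicer is on the left, and the dark buffer bar is near its right end at about (648,105) in the crop. I'll bring the wrist camera over the guard.

Careful with the scale: shifts go in shares of 750 mm and turns go in shares of 180 degrees. That gives: -329 mm / 750 = -0.4387, -140 mm / 750 = -0.1867.

Request:
{"op": "send_rows", "data": {
  "targets": [-0.0533, -0.0187, 0, 0, 0, 0, 85, -0.12, -0.04, 0, 0, 0, 0, 85, -0.1867, -0.0627, 0, 0, 0, 0, 85, -0.2533, -0.0853, 0, 0, 0, 0, 85, -0.32, -0.1067, 0, 0, 0, 0, 85, -0.3867, -0.1293, 0, 0, 0, 0, 85, -0.4387, -0.1467, 0, 0, 0, 0, 85, -0.4387, -0.1467, 0, 0, 0, 0, 85, -0.4387, -0.1467, 0, 0, 0, 0, 85]
}}

```text
clock: 1.38
eef_pos: [0.4402, 0.361, 0.2103]
orientation: [0.134, 0.991, -0.0, -0.0]
force: [-0.2, 0.2, 0.1]
grip_width: 0.0848
grip_force: 0.0
```

```bash
python3 - <<'E'
from h import *
s=read_state();print(s["clock"],s["eef_pos"],s["orientation"])
c=cam("wrist");np.savez("w1.npz",**c)
cv2.imwrite("pics/w1.png",c["color"][:,:,::-1])
print(proj(c,[[.4824,.3235,.05],[.4824,.3235,0]]))
E
```

```text
1.375 [0.44018435 0.36100446 0.21031515] [ 1.34191023e-01  9.90955384e-01 -6.68609637e-05 -4.37798463e-04]
[[301.13739619 221.39367542]
 [303.53417232 208.57453128]]
```

View pics/w1.png

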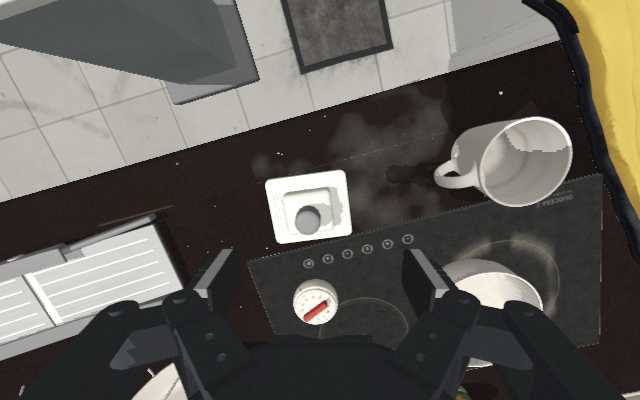

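The wrist view shows the guard's plate with corners near (265,183), (347,170), (352,235) and (275,243). The knob is at (307,219) and the runway's mouth is at lower left. A second view is needed nearer the runway.

Converted, -117 mm / 750 = -0.156, -80 mm / 750 = -0.1067, -8 degrees / 180 = -0.0444.

Request:
{"op": "send_rows", "data": {
  "targets": [-0.0133, -0.0533, 0, 0, 0, -0.0167, 85, -0.028, -0.1067, 0, 0, 0, -0.0333, 85, -0.0427, -0.156, 0, 0, 0, -0.0444, 85, -0.0427, -0.156, 0, 0, 0, -0.0444, 85, -0.0427, -0.156, 0, 0, 0, -0.0444, 85]
}}

```text
clock: 2.05
eef_pos: [0.44, 0.2407, 0.2109]
orientation: [0.064, 0.998, 0.0, 0.0]
force: [0.3, 0.6, -0.2]
grip_width: 0.085
grip_force: 0.0
```

```bash
python3 - <<'E'
from h import *
c2=cam("wrist");np.savez("w2.npz",**c2);s=read_state();print(s["eef_pos"],s["orientation"])
cv2.imwrite("pics/w2.png",c2["color"][:,:,::-1])
c1=dict(np.load("w1.npz"));out=[]
for c in (c1,c2):
    im=c["color"].astype(int);g=proj(c,[[.4824,.3235,.0]])[0]
    m=((im.min(2)>150)).astype(np.uint8)
    n,l,st,ce=cv2.connectedComponentsWithStats(m)
    k=[i for i in range(1,n) if 1500<st[i,4]<9000 and np.hypot(*(ce[i]-g))<40];print(k,st[k],ce[k])
    cn=max(cv2.findContours((l==k[0]).astype(np.uint8),cv2.RETR_EXTERNAL,cv2.CHAIN_APPROX_NONE)[0],key=cv2.contourArea)
    P=onz(c,cn[:,0,:],0.004)[:,:2]
    r=cv2.minAreaRect((P*1000).astype(np.float32));print("plate",r)
    # knob
    x,y,w,h=st[k[0]][:4];roi=im[y:y+h,x:x+w]
    gm=((roi.max(2)-roi.min(2)<25)&(roi.max(2)>85)&(roi.max(2)<170)).astype(np.uint8)
    gm=cv2.morphologyEx(gm,cv2.MORPH_OPEN,np.ones((5,5)))
    n,l,st2,ce2=cv2.connectedComponentsWithStats(gm);print(st2[1:],ce2[1:]+[x,y])
E
```

```text
[0.44005494 0.24084596 0.21077657] [6.39411077e-02 9.97953628e-01 2.74267966e-04 1.26820243e-04]
[35] [[ 265  170   87   74 4881]] [[309.20815407 206.38701086]]
plate ((482.3253479003906, 331.87359619140625), (110.77987670898438, 96.44856262207031), 82.50749206542969)
[[34 40  7  5 35]
 [47 44  9 10 67]] [[302.         212.        ]
 [316.02985075 218.46268657]]
[130] [[ 350  161   84   67 4695]] [[388.93120341 192.68029819]]
plate ((482.2503662109375, 331.52886962890625), (111.08015441894531, 94.63166046142578), 82.62333679199219)
[[ 39  35  26  21 405]] [[402.20740741 205.96790123]]
```

View pics/w2.png

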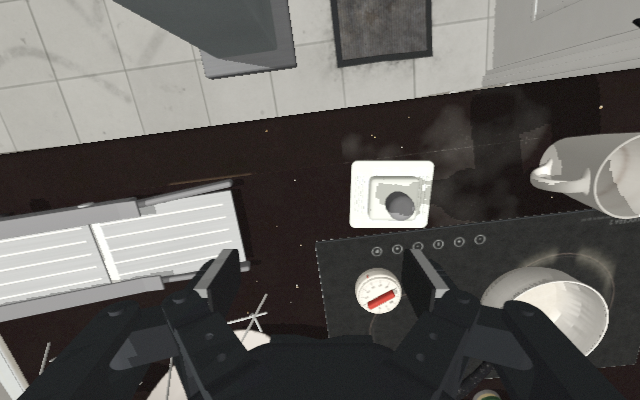

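The second view shows the knob at (401,206), the plate from (350,161) to (434,228), and the runway's foot edge from (231,185) to (245,265). Next I'll triangulate the knob and the runway foot.

```bash
python3 - <<'E'
from h import *
c1=dict(np.load("w1.npz"));c2=dict(np.load("w2.npz"));out=[]
for c in (c1,c2):
    im=c["color"];pp=proj(c,[[.482,.332,.06]])[0].astype(int);print(pp)
    x,y=pp-22;g=cv2.cvtColor(im[y:y+44,x:x+44],cv2.COLOR_RGB2GRAY);g=cv2.resize(g,None,fx=6,fy=6,interpolation=cv2.INTER_CUBIC)
    k=cv2.HoughCircles(g,cv2.HOUGH_GRADIENT,1.5,200,param1=90,param2=15,minRadius=55,maxRadius=105)
    print(k); q=k[0,0]/6+[x+.0-.4,y-.4,0];print(q);out.append(q[:2])
    out_im=cv2.circle(cv2.cvtColor(g,cv2.COLOR_GRAY2BGR),(int(k[0,0,0]),int(k[0,0,1])),int(k[0,0,2]),(0,0,255),1)
    cv2.imwrite(f"pics/k{len(out)}.png",out_im)
cv2.imwrite("pics/k.png",np.hstack([cv2.imread("pics/k1.png"),cv2.imread("pics/k2.png")]))
print(tri(c1,out[0],c2,out[1]))
for c,q in zip((c1,c2),out):print(onz(c,q,.064))
E
```

```text
[307 222]
[[[135.75 129.75  78.55]]]
[307.225      221.225       13.09166718]
[401 207]
[[[126.75 123.75  90.85]]]
[399.725      205.225       15.14166641]
(array([0.4818652 , 0.33143438, 0.05346325]), np.float64(0.002042063524101456))
[[0.47916576 0.33299572 0.064     ]]
[[0.47699238 0.32865409 0.064     ]]
```

View pics/k.png

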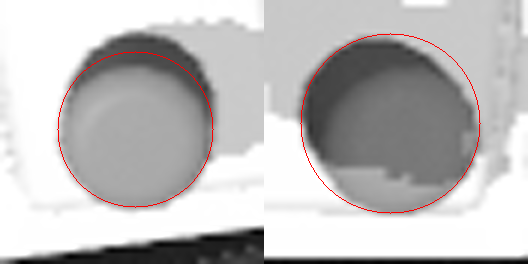

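The circles sit on the knob: its centre is about (0.482, 0.332) and its height about 0.053. The plate rectangle, 110.8 × 96 mm centred at (0.482, 0.332), agrees. Next, two views over the runway.

Converted, -246 mm / 750 = -0.328, -200 mm / 750 = -0.2667.

Request:
{"op": "send_rows", "data": {
  "targets": [0.008, -0.0667, 0, 0, 0, 0, 85, 0.016, -0.1333, 0, 0, 0, 0, 85, 0.024, -0.2, 0, 0, 0, 0, 85, 0.032, -0.2667, 0, 0, 0, 0, 85, 0.0387, -0.328, 0, 0, 0, 0, 85, 0.0387, -0.328, 0, 0, 0, 0, 85, 0.0387, -0.328, 0, 0, 0, 0, 85]
}}

```text
clock: 2.98
eef_pos: [0.3803, 0.0002, 0.2107]
orientation: [0.064, 0.998, 0.0, 0.0]
force: [0.4, 0.1, 0.4]
grip_width: 0.0846
grip_force: 0.0
```

```bash
python3 - <<'E'
from h import *
c2=cam("wrist");np.savez("w3.npz",**c2);s=read_state();print(s["eef_pos"],s["orientation"])
E
```

```text
[0.38028836 0.00053436 0.21064122] [6.37878851e-02 9.97963446e-01 2.53966904e-04 4.16724726e-05]
```

Converted, -139 mm / 750 = -0.1853, -100 mm / 750 = -0.1333.

Request:
{"op": "send_rows", "data": {
  "targets": [-0.008, -0.0667, -0.0133, 0, 0, 0, 85, -0.016, -0.1333, -0.0267, 0, 0, 0, 85, -0.024, -0.1853, -0.04, 0, 0, 0, 85, -0.024, -0.1853, -0.04, 0, 0, 0, 85, -0.024, -0.1853, -0.04, 0, 0, 0, 85]
}}

```text
clock: 3.65
eef_pos: [0.3802, -0.1392, 0.2401]
orientation: [0.064, 0.998, 0.001, -0.0]
force: [0.3, -0.3, -0.8]
grip_width: 0.0851
grip_force: 0.0
```

```bash
python3 - <<'E'
from h import *
c2=cam("wrist");np.savez("w4.npz",**c2);s=read_state();print(s["eef_pos"],s["orientation"],s["clock"])
c1=dict(np.load("w3.npz"))
a=c1["color"][60:300];b=c2["color"][60:300]
im=np.vstack([a,b])[:,:,::-1];cv2.imwrite("pics/r.png",cv2.resize(im,None,fx=1.25,fy=1.25,interpolation=cv2.INTER_CUBIC))
for z in [.016,.088]:print(proj(c1,[[.5,.1,z],[.5,-.25,z]]),proj(c2,[[.5,.1,z],[.5,-.25,z]]))
E
```

```text
[ 0.38005898 -0.13898378  0.24002923] [ 6.33830973e-02  9.97989004e-01  5.61470464e-04 -4.64110793e-04] 3.7
[[401.60354127 248.85012015]
 [162.02549668 276.72642738]] [[488.95204193 229.48757145]
 [259.66474551 256.24453693]]
[[418.75719918 277.021229  ]
 [129.73995627 309.51315759]] [[522.2591124  251.89418429]
 [248.08005596 282.98945794]]
```

View pics/r.png

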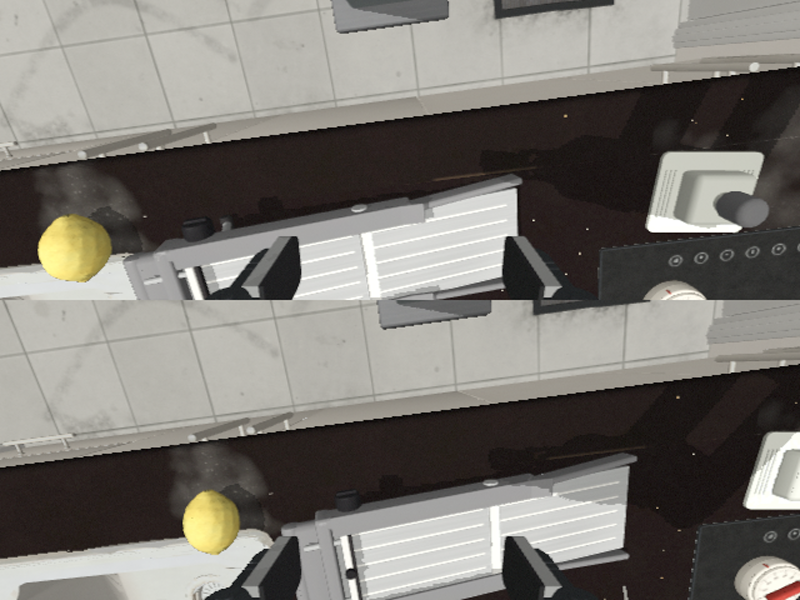

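Both views show the near rail, the foot edge on the right, and the buffer with its stop bar at the left (about (348,565) in the lower crop). The fingers hide part of the far rail, so I'll back off for one clear view.

Converted, 81 mm / 750 = 0.108, 80 mm / 750 = 0.1067.

Request:
{"op": "send_rows", "data": {
  "targets": [0.0533, 0.0533, -0.0133, 0, 0, 0, 85, 0.108, 0.1067, -0.0267, 0, 0, 0, 85, 0.108, 0.1067, -0.0267, 0, 0, 0, 85, 0.108, 0.1067, -0.0267, 0, 0, 0, 85]
}}

```text
clock: 4.2
eef_pos: [0.3102, -0.0502, 0.2606]
orientation: [0.063, 0.998, -0.0, 0.001]
force: [-0.5, -0.5, -0.3]
grip_width: 0.0849
grip_force: 0.0
```

```bash
python3 - <<'E'
from h import *
c=cam("wrist");np.savez("w5.npz",**c);s=read_state();print(s["eef_pos"],s["orientation"],s["clock"])
p=proj(c,[[.5,.12,.02],[.5,-.29,.09],[.43,-.1,.05],[.57,-.1,.05]]).astype(int);print(p)
x0,y0=110,120;im=c["color"][y0:y0+220,x0:x0+390]
cv2.imwrite("pics/r5.png",cv2.resize(im,None,fx=2,fy=2,interpolation=cv2.INTER_CUBIC)[:,:,::-1])
E
```

```text
[ 0.3101926  -0.0506204   0.26038451] [ 6.37859519e-02  9.97963602e-01 -2.36957302e-05  5.16289073e-06] 4.25
[[438 269]
 [174 326]
 [298 255]
 [310 331]]
```

View pics/r5.png

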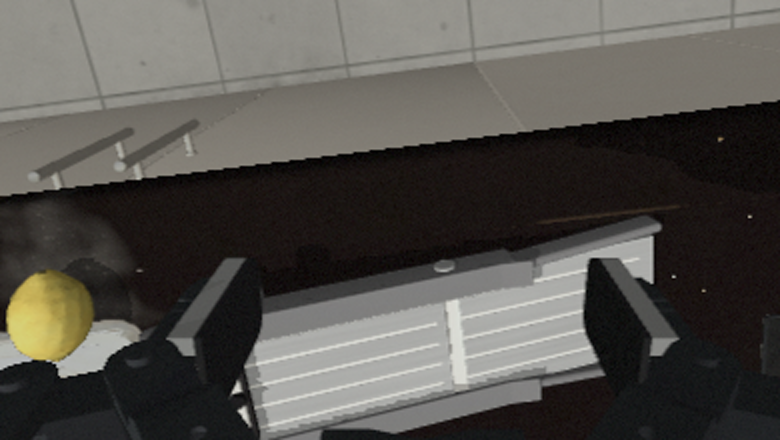

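The near rail and cross strip are clear here, but I moved the wrong way: things shift up the image when the tool goes forward. So I'll go forward over the runway.

Converted, -208 mm / 750 = -0.2773, -200 mm / 750 = -0.2667.

Request:
{"op": "send_rows", "data": {
  "targets": [-0.0667, 0.0093, -0.0067, 0, 0, 0, 85, -0.1333, 0.0187, -0.0133, 0, 0, 0, 85, -0.2, 0.0267, -0.0133, 0, 0, 0, 85, -0.2667, 0.036, -0.0133, 0, 0, 0, 85, -0.2773, 0.036, -0.0133, 0, 0, 0, 85, -0.2773, 0.036, -0.0133, 0, 0, 0, 85]
}}

```text
clock: 5.0
eef_pos: [0.5194, -0.0512, 0.269]
orientation: [0.065, 0.998, 0.0, -0.002]
force: [-0.3, -0.9, 0.0]
grip_width: 0.0852
grip_force: 0.0
```

```bash
python3 - <<'E'
from h import *
c=cam("wrist");np.savez("w6.npz",**c);s=read_state();print(s["eef_pos"],s["orientation"],s["clock"])
p=proj(c,[[.5,.12,.02],[.5,-.29,.09],[.43,-.1,.05],[.57,-.1,.05]]).astype(int);print(p)
x0,y0=110,120;im=c["color"][y0:y0+220,x0:x0+390]
cv2.imwrite("pics/r6.png",cv2.resize(im,None,fx=2,fy=2,interpolation=cv2.INTER_CUBIC)[:,:,::-1])
E
```

```text
[ 0.51896667 -0.051133    0.26955321] [ 6.46836688e-02  9.97905037e-01  2.25167967e-04 -1.22861813e-03] 5.05
[[436 140]
 [131 187]
 [275 110]
 [292 210]]
```

View pics/r6.png

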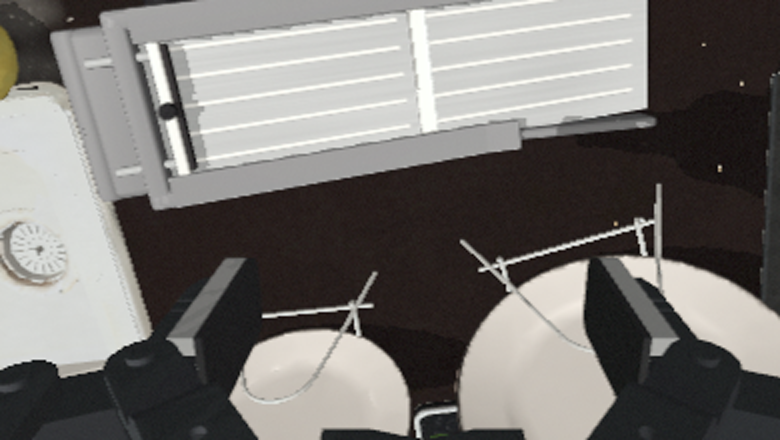

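This is a clear view of the whole runway: the far rail's outer edge runs from (155,208) to (520,150) in the crop, and the foot edge is at x≈648. The buffer's dark face runs from (172,45) to (195,170), downhill of the white stop bar. I'll fit these lines in code.

```bash
cat > rw.py <<'E'
from h import *
def sub(g,p0,d,L,th,fall=True):
    # march from p0 along d; first crossing below/above th, subpixel
    s=np.arange(0,L,.25);q=np.array(p0)+s[:,None]*np.array(d)
    v=cv2.remap(g,q[None,:,0].astype(np.float32),q[None,:,1].astype(np.float32),cv2.INTER_LINEAR)[0]
    k=np.where(v<th if fall else v>th)[0]
    return q[k[0]] if len(k) else None
def onplane(c,p,p0,n):
    o,d=ray(c,p);return o+d*(((p0-o)@n)/(d@n))[:,None]
E
python3 - <<'E'
from rw import *
def line(P):
    P=P[:,:2];m=np.median(P,0)
    vx,vy,x,y=cv2.fitLine(P.astype(np.float32),cv2.DIST_HUBER,0,.001,.001)[:,0];return np.array([x,y]),np.array([vx,vy])*(-np.sign(vy))
c=dict(np.load("w6.npz"));g=cv2.GaussianBlur(cv2.cvtColor(c["color"],cv2.COLOR_RGB2GRAY).astype(np.float32),(3,3),0)
mid=lambda u:120+ (105-(u*2-220-165)*30/475)/2
far=np.array([p for u in range(205,362,3) if (p:=sub(g,(u,mid(u)+18),(0,1),60,75)) is not None])
near=np.array([p for u in range(180,345,3) if (p:=sub(g,(u,mid(u)-28),(0,-1),60,75)) is not None])
wf=np.array([p for u in range(385,425,3) if (p:=sub(g,(u,mid(u)+8),(0,1),60,75)) is not None])
foot=np.array([p for v in range(120,172,3) if (p:=sub(g,(415,v),(1,0),60,75)) is not None])
print("far",far[::13],"near",near[::13],"foot",foot[::6])
u=np.array([0,-1.,0]);F=np.array([.5,.12,.016])
for it in range(5):
    h=np.array([u[0],u[1],0]);s,cs=np.sin(np.radians(12)),np.cos(np.radians(12))
    U=np.array([u[0]*cs,u[1]*cs,s]);n=np.array([-u[0]*s,-u[1]*s,cs])
    Pf=onplane(c,far,F+n*.0113,n);Pn=onplane(c,near,F+n*.0113,n);Pe=onplane(c,foot,F,n)
    (a,da),(b,db)=line(Pf),line(Pn);u2=(da+db)/2;u2/=np.linalg.norm(u2);perp=np.array([-u2[1],u2[0]])
    m=(a+b)/2; w=abs((a-b)@perp)
    e=line(Pe); # foot intersects centreline
    A=np.c_[u2,-e[1]];t=np.linalg.solve(A,e[0]-m);ft=m+u2*t[0]
    # top plane shift: centreline horizontally same
    u=np.array([*u2,0]);F=np.array([*ft,.016])
print("dirs",np.degrees(np.arctan2(da[0],-da[1])),np.degrees(np.arctan2(db[0],-db[1])),"foot dir",np.degrees(np.arctan2(e[1][0],-e[1][1])),"width",w,"foot",ft,"u",u2)
np.savez("rw.npz",F=F,u=u,U=U,n=n)
# buffer dark face: profile along uphill on deck plane, several y
left=np.cross(n,U)
for off in [-.03,-.015,0,.015,.03]:
    xs=np.arange(-.09,0.03,.002);P=F+U*(.345+xs[:,None])+left*off
    q=proj(c,P).astype(np.float32);v=cv2.remap(g,q[None,:,0],q[None,:,1],cv2.INTER_LINEAR)[0]
    print(off," ".join(f"{int(x*1000)}:{int(k)}" for x,k in zip(xs,v)))
E
```

```text
far [[205.         190.46052632]
 [244.         215.99736842]
 [283.         209.03421053]
 [322.         202.07105263]
 [361.         195.60789474]] near [[180.         122.28947368]
 [219.         117.82631579]
 [258.         113.11315789]
 [297.         108.65      ]
 [336.         103.93684211]] foot [[434. 120.]
 [434. 138.]
 [434. 156.]]
dirs -0.5920725 -0.60171664 foot dir 89.27959 width 0.12549673 foot [0.49698332 0.11849798] u [-0.01041759 -0.99994576]
-0.03 -90:210 -88:210 -86:210 -83:210 -81:210 -79:210 -77:210 -75:210 -73:210 -71:211 -69:211 -67:211 -65:210 -63:211 -61:211 -59:211 -57:211 -55:211 -53:211 -51:212 -49:212 -47:212 -45:212 -43:212 -41:213 -39:212 -37:212 -35:213 -33:213 -31:213 -29:213 -27:202 -25:170 -23:163 -21:163 -19:155 -17:92 -15:54 -13:87 -11:190 -9:247 -7:251 -5:216 -3:163 -1:136 0:94 2:93 4:129 6:155 8:161 10:164 12:166 14:163 16:148 18:144 20:147 22:155 24:163 26:163 28:158
-0.015 -90:211 -88:211 -86:213 -83:213 -81:211 -79:211 -77:213 -75:214 -73:212 -71:211 -69:213 -67:214 -65:214 -63:213 -61:212 -59:214 -57:214 -55:212 -53:212 -51:213 -49:215 -47
[... 937 characters left out ...]
213 -37:212 -35:211 -33:213 -31:213 -29:212 -27:211 -25:198 -23:168 -21:162 -19:153 -17:95 -15:51 -13:88 -11:189 -9:245 -7:249 -5:216 -3:163 -1:125 0:73 2:88 4:128 6:155 8:159 10:160 12:162 14:162 16:158 18:158 20:159 22:160 24:161 26:161 28:163
0.03 -90:207 -88:207 -86:207 -83:207 -81:207 -79:207 -77:207 -75:207 -73:207 -71:207 -69:207 -67:207 -65:207 -63:207 -61:207 -59:207 -57:207 -55:207 -53:207 -51:206 -49:207 -47:207 -45:207 -43:207 -41:207 -39:207 -37:208 -35:207 -33:207 -31:208 -29:208 -27:206 -25:189 -23:162 -21:158 -19:152 -17:90 -15:48 -13:86 -11:183 -9:245 -7:249 -5:213 -3:158 -1:120 0:74 2:89 4:129 6:154 8:159 10:160 12:162 14:161 16:157 18:156 20:157 22:158 24:159 26:159 28:161
```

The fit holds up: 125.5 mm outer width against 125, the foot edge square to the rails, and the end piece at x≈0 along the 345 mm. The foot is at (0.497, 0.1185), uphill is (−0.010, −1.0), and the buffer face is near x≈−18 mm. Now the guard.

Converted, 375 mm / 750 = 0.5, 324 mm / 750 = 0.432.

Request:
{"op": "send_rows", "data": {
  "targets": [0.016, 0.072, 0, 0, 0, 0, 85, 0.0333, 0.144, 0, 0, 0, 0, 85, 0.0493, 0.216, 0, 0, 0, 0, 85, 0.0653, 0.288, 0.0133, 0, 0, 0, 85, 0.0827, 0.36, 0.04, 0, 0, 0, 85, 0.0987, 0.432, 0.08, 0, 0, 0, 85, 0.1147, 0.5, 0.1333, 0, 0, 0, 85, 0.1147, 0.5, 0.1867, 0, 0, 0, 85, 0.1147, 0.5, 0.1867, 0, 0, 0, 85, 0.1147, 0.5, 0.1867, 0, 0, 0, 85]
}}

```text
clock: 6.3
eef_pos: [0.4836, 0.3315, 0.1326]
orientation: [0.065, 0.998, 0.0, 0.001]
force: [-0.1, -0.3, 0.3]
grip_width: 0.085
grip_force: 0.0
```

```bash
cat > tt.py <<'E'
from h import *
import sys
s=read_state();Rm=Ro.from_quat(s["orientation"]);g=np.array(list(map(float,sys.argv[1:4])))
print("pos",np.round(s["eef_pos"],4),"clock",s["clock"],"toolshift mm",np.round(Rm.inv().apply(g-s["eef_pos"])*1000,1),"tool y",Rm.apply([0,1,0]).round(4),"z",Rm.apply([0,0,1]).round(4))
E
python3 tt.py .4823 .3317 .034
python3 - <<'E'
from rw import *
# height check of the foot edge: w2 vs w6
r=np.load("rw.npz")
for w in ("w2.npz","w4.npz"):
    c=dict(np.load(w));g=cv2.GaussianBlur(cv2.cvtColor(c["color"],cv2.COLOR_RGB2GRAY).astype(np.float32),(3,3),0)
    c6=dict(np.load("w6.npz"))
    for off in (-.02,0.01):
        left=np.cross(r["n"],r["U"]);p=proj(c,r["F"]+left*off)[0];p6=proj(c6,r["F"]+left*off)[0]
        e=[]
        for cc,pp in ((c,p),(c6,p6)):
            gg=cv2.cvtColor(cc["color"],cv2.COLOR_RGB2GRAY).astype(np.float32)
            d=proj(cc,r["F"]+left*off)[0]-proj(cc,r["F"]+left*off+r["U"]*.03)[0];d/=np.linalg.norm(d)
            e.append(sub(gg,pp-12*d,d,30,75))
        print(w,p,e[0],None if e[0] is None else tri(c,e[0],c6,e[1]))
E
```

```text
pos [0.4836 0.3315 0.1326] clock 6.3 toolshift mm [ 1.5 -0.1 98.6] tool y [0.1298 0.9915 0.001 ] z [ 2.1e-03  7.0e-04 -1.0e+00]
w2.npz [235.64519547 213.18113613] [235.8914646  213.13810686] (array([0.47714014, 0.11871721, 0.01514173]), np.float64(0.00018773338031080776))
w2.npz [240.08844397 233.34951083] [240.33418319 233.3035518 ] (array([0.50720941, 0.11840714, 0.01512378]), np.float64(0.00018725225541132648))
w4.npz [502.53144735 213.65897155] [501.55210314 213.86117175] (array([0.47729082, 0.11826222, 0.0151704 ]), np.float64(0.0009151934214554509))
w4.npz [501.09919507 232.30228579] [500.85499651 232.35583074] (array([0.50698544, 0.11799796, 0.01606803]), np.float64(1.712910125732432e-05))
```

The foot edge triangulates to 15–16 mm high, matching 16. Descending now and gripping.

Converted, 98 mm / 750 = 0.1307, 70 mm / 750 = 0.0933.

Request:
{"op": "send_rows", "data": {
  "targets": [0.0013, 0, 0.0467, 0, 0, 0, 85, 0.0017, 0, 0.0933, 0, 0, 0, 85, 0.0017, 0, 0.1307, 0, 0, 0, 85, 0.0017, 0, 0.1307, 0, 0, 0, 85, 0.0017, 0, 0.1307, 0, 0, 0, 60, 0.0017, 0, 0.1307, 0, 0, 0, 40, 0.0017, 0, 0.1307, 0, 0, 0, 28, 0.0017, 0, 0.1307, 0, 0, 0, 25, 0.0017, 0, 0.1307, 0, 0, 0, 25, 0.0017, 0, 0.1307, 0, 0, 0, 25],
  "grip_force": 50
}}

```text
clock: 7.55
eef_pos: [0.4823, 0.3323, 0.0344]
orientation: [0.064, 0.998, 0.0, 0.001]
force: [-1.4, -2.7, 9.4]
grip_width: 0.0286
grip_force: 48.6
```

Request:
{"op": "send_rows", "data": {
  "targets": [0, 0, 0, 0, 0, 0, 25, 0, 0, -0.0067, 0, 0, 0, 25, 0, 0, -0.0267, 0, 0, 0, 25, 0, 0, -0.0533, 0, 0, 0, 25, 0, 0, -0.08, 0, 0, 0, 25, 0, 0, -0.08, 0, 0, 0, 25, 0, 0, -0.08, 0, 0, 0, 25]
}}

```text
clock: 8.43
eef_pos: [0.4812, 0.332, 0.0925]
orientation: [0.065, 0.998, -0.0, -0.0]
force: [0.2, -0.4, -3.1]
grip_width: 0.0281
grip_force: 49.6
```

```bash
python3 - <<'E'
from h import *
s=read_state();print({k:np.round(s[k],3).tolist() for k in ("eef_pos","force","torque","grip_width","grip_force","clock")})
c=cam("wrist");np.savez("g1.npz",**c)
im=c["color"];m=(im.min(2)>150).astype(np.uint8)
z=s["eef_pos"][2]-.034
g=proj(c,[[.482,.332,z]])[0];n,l,st,ce=cv2.connectedComponentsWithStats(m)
for i in range(1,n):
    if st[i,4]>1500: print(i,st[i],ce[i])
print(g)
cv2.imwrite("pics/g1.png",im[60:400,140:520,::-1])
E
```

```text
{'eef_pos': [0.481, 0.332, 0.093], 'force': [0.243, -0.367, -3.09], 'torque': [0.042, 0.032, 0.026], 'grip_width': 0.028, 'grip_force': 49.622, 'clock': 8.425}
70 [  243   157   157   118 11914] [319.55556488 200.13186168]
73 [    0   194   117   122 10726] [ 48.82286034 255.72021257]
81 [ 526  332  114   53 2294] [572.67916303 352.38666085]
[321.4812159  220.33582028]
```

View pics/g1.png

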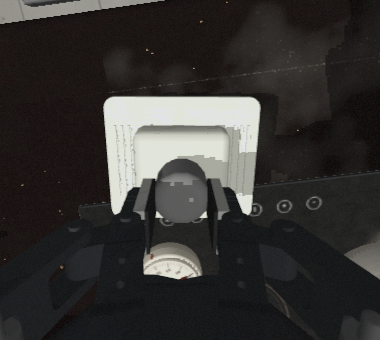

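The guard hangs level and square in the gripper: its near edge is horizontal at row 157, columns 243–400, centred on the camera. The picture budget is now spent, so from here I work from numbers. First, the hover pose over the mouth.

```bash
cat > goal.py <<'E'
from h import *
import sys
r=np.load("rw.npz");F,U,n=r["F"],r["U"],r["n"]
left=np.cross(n,U);G=Ro.from_matrix(np.c_[np.cross(-U,-n),-U,-n]);H=.034
def rel():
    s=read_state();R=Ro.from_quat(s["orientation"]);p=np.array(s["eef_pos"]);d=p-F
    return s,R,p,np.array([d@U-.345,d@left,d@n-H])*1000
if __name__=="__main__":
    s,R,p,x=rel();print("runway x y z mm of guard",x.round(1),"rotvec err deg",np.degrees((R.inv()*G).as_rotvec()).round(2),"F",np.round([s["force"]@U,s["force"]@left,s["force"]@n],1),"clock",s["clock"])
    if len(sys.argv)>1:
        a=np.array(list(map(float,sys.argv[1:4])))/1000
        g=F+U*(.345+a[0])+left*a[1]+n*(a[2]+H);print("world",g.round(4),"shift",(R.inv().apply(g-p)*1000).round(1))
E
python3 goal.py -295 0 60
python3 - <<'E'
from h import *
c=dict(np.load("g1.npz"));s=read_state();im=c["color"];m=(im.min(2)>150).astype(np.uint8)
n,l,st,ce=cv2.connectedComponentsWithStats(m);b=(l==70).astype(np.uint8)
L=[];Rr=[];T=[]
for v in range(170,235,4):
    k=np.where(b[v])[0];L.append((k[0]-.5,v));Rr.append((k[-1]+.5,v))
for u in range(255,390,5):
    T.append((u,np.where(b[:,u])[0][0]-.5))
f=lambda P:np.array([*np.polyfit(np.array(P)[:,1],np.array(P)[:,0],1)])
l_,r_=f(L),f(Rr);t=np.polyfit(*np.array(T).T,1);print(l_,r_,t)
v=t[0]*320+t[1];z=s["eef_pos"][2]-.030
cor=[(l_[0]*t[1]+l_[1],t[1]+t[0]*243),(r_[0]*t[1]+r_[1],t[1]+t[0]*400),(np.polyval(l_,235),235),(np.polyval(r_,235),235)]
R=Ro.from_quat(s["orientation"])
for zz in (z-.003,z,z+.003):
    Q=R.inv().apply(onz(c,cor,zz)-np.array(s["eef_pos"]))*1000;print(Q.round(1).tolist())
E
```

```text
runway x y z mm of guard [-537.8  -18.4   84.7] rotvec err deg [11.96 -0.77 -6.77] F [-0.8  0.5 -3.1] clock 8.475
world [0.4967 0.0891 0.1183] shift [ -47.  -238.7  -26.3]
[8.27205882e-02 2.29143382e+02] [-1.06617647e-01  4.18095588e+02] [-1.53867161e-17  1.56500000e+02]
[[46.9, -55.6, 33.1], [46.9, 56.4, 33.0], [-13.0, -55.5, 33.0], [-13.0, 55.1, 33.0]]
[[47.3, -54.7, 30.1], [47.4, 55.5, 30.0], [-11.7, -54.7, 30.0], [-11.7, 54.2, 30.0]]
[[47.8, -53.9, 27.1], [47.8, 54.7, 27.0], [-10.4, -53.9, 27.0], [-10.3, 53.4, 27.0]]
```

The plate's top face is at tool z≈30 with length 110.2 mm and its near edge at 47.4 (48 expected), so the guard is centred in the gripper. Moving to the hover pose.

Converted, -239 mm / 750 = -0.3187, -110 mm / 750 = -0.1467, -6.8 degrees / 180 = -0.0378.

Request:
{"op": "send_rows", "data": {
  "targets": [0, -0.0267, -0.0347, 0, 0, 0, 25, -0.0107, -0.08, -0.0347, 0.0111, 0, -0.0056, 25, -0.024, -0.1467, -0.0347, 0.0222, 0, -0.0167, 25, -0.0373, -0.2133, -0.0347, 0.0389, -0.0022, -0.025, 25, -0.0533, -0.2733, -0.0347, 0.0556, -0.0039, -0.0333, 25, -0.0627, -0.3187, -0.0347, 0.0667, -0.0044, -0.0378, 25, -0.0627, -0.3187, -0.0347, 0.0667, -0.0044, -0.0378, 25, -0.0627, -0.3187, -0.0347, 0.0667, -0.0044, -0.0378, 25, -0.0627, -0.3187, -0.0347, 0.0667, -0.0044, -0.0378, 25]
}}

```text
clock: 9.6
eef_pos: [0.497, 0.0899, 0.1183]
orientation: [0.005, 0.995, -0.104, 0.0]
force: [-1.2, -1.1, -3.2]
grip_width: 0.028
grip_force: 50.2
```

```bash
python3 goal.py -295 0 6; python3 - <<'E'
from goal import *
# guard near edge & runway near wall in the wrist picture, numerically
c=cam("wrist");np.savez("g2.npz",**c);cv2.imwrite("pics/g2.png",c["color"][:,:,::-1])
s,R,p,x=rel()
im=c["color"].astype(int)
# predicted corners of plate top near side, and foot wall tip near side
g=F+U*(.345+x[0]/1000)+left*x[1]/1000+n*(x[2]/1000+.004)
sd=1 if (left@[-1,0,0])>0 else -1
print("near side is left" if sd>0 else "near side is right")
print(proj(c,[g+U*.055+left*sd*.048,g-U*.055+left*sd*.048]))
print("wall tips",proj(c,[F+left*sd*.058+n*.007,F+left*sd*.0665+n*.007,F+U*.12+left*sd*.05+n*.007,F+U*.12+left*sd*.0625+n*.0113]))
E
```

```text
runway x y z mm of guard [-295.7    0.3   60.2] rotvec err deg [0.01 0.07 0.06] F [ 0.4 -1.2 -3.4] clock 9.6
world [0.4966 0.0779 0.0655] shift [ 0.4 -0.7 54.2]
near side is right
[[241.33074402 156.21029953]
 [400.9124485  156.41493482]]
wall tips [[377.35325181 135.29991884]
 [377.95004838 125.24733108]
 [240.99345575 144.39493374]
 [238.40883128 130.06222265]]
```

Converted, 57 mm / 750 = 0.076, 55 mm / 750 = 0.0733.

Request:
{"op": "send_rows", "data": {
  "targets": [0.0011, -0.0007, 0.0267, 0, 0, 0, 25, 0.0011, -0.0007, 0.0507, 0, 0, 0, 25, 0.0011, -0.0007, 0.0667, 0, 0, 0, 25, 0.0011, -0.0007, 0.0733, 0, 0, 0, 25, 0.0011, -0.0007, 0.076, 0, 0, 0, 25, 0.0011, -0.0007, 0.076, 0, 0, 0, 25]
}}

```text
clock: 10.4
eef_pos: [0.4967, 0.0768, 0.0633]
orientation: [0.005, 0.994, -0.105, 0.001]
force: [0.1, -0.5, -2.3]
grip_width: 0.0278
grip_force: 50.2
```

```bash
python3 goal.py
```

```text
runway x y z mm of guard [-2.944e+02  2.000e-01  3.600e+00] rotvec err deg [-0.02  0.13  0.01] F [-0.   0.1 -2.4] clock 10.4
```

Converted, 2 mm / 750 = 0.0027, 1 mm / 750 = 0.0013.

Request:
{"op": "send_rows", "data": {
  "targets": [0, 0, 0.0013, 0, 0, 0, 25, 0, 0, 0.0027, 0, 0, 0, 25, 0, 0, 0.0027, 0, 0, 0, 25]
}}

```text
clock: 10.78
eef_pos: [0.4964, 0.0763, 0.061]
orientation: [0.005, 0.994, -0.105, 0.0]
force: [-0.2, 0.4, -2.7]
grip_width: 0.0281
grip_force: 50.2
```

```bash
python3 goal.py
```

```text
runway x y z mm of guard [-2.944e+02 -2.000e-01  1.300e+00] rotvec err deg [-0.02  0.09  0.01] F [-1.  -0.2 -2.5] clock 10.775
```

Converted, 1.5 mm / 750 = 0.002, 1 mm / 750 = 0.0013.

Request:
{"op": "send_rows", "data": {
  "targets": [0, 0, 0.0013, 0, 0, 0, 25, 0, 0, 0.002, 0, 0, 0, 25, 0, 0, 0.002, 0, 0, 0, 25]
}}

```text
clock: 11.15
eef_pos: [0.4965, 0.0764, 0.0604]
orientation: [0.005, 0.995, -0.105, 0.0]
force: [-3.7, 3.1, 6.2]
grip_width: 0.0285
grip_force: 51.2
```

```bash
python3 goal.py
```

```text
runway x y z mm of guard [-294.6   -0.     0.7] rotvec err deg [-0.    0.11  0.01] F [-1.8 -3.7  6.7] clock 11.15
```

The plate touches the deck at z≈0.7. I'll ease off a little and feel the way uphill (tool −y).

Converted, -10 mm / 750 = -0.0133, -8 mm / 750 = -0.0107.

Request:
{"op": "send_rows", "data": {
  "targets": [0, 0, -0.0011, 0, 0, 0, 25, 0, -0.0027, -0.0011, 0, 0, 0, 25, 0, -0.0053, -0.0011, 0, 0, 0, 25, 0, -0.008, -0.0011, 0, 0, 0, 25, 0, -0.0107, -0.0011, 0, 0, 0, 25, 0, -0.0133, -0.0011, 0, 0, 0, 25]
}}

```text
clock: 11.9
eef_pos: [0.4967, 0.0665, 0.0627]
orientation: [0.005, 0.995, -0.104, 0.001]
force: [0.3, 5.7, 1.8]
grip_width: 0.0285
grip_force: 50.9
```

```bash
python3 goal.py
```

```text
runway x y z mm of guard [-2.844e+02  2.000e-01  8.000e-01] rotvec err deg [ 0.01  0.14 -0.  ] F [-5.2  0.3  3. ] clock 11.9
```

Converted, -8 mm / 750 = -0.0107, -6 mm / 750 = -0.008.

Request:
{"op": "send_rows", "data": {
  "targets": [0, -0.0027, 0, 0, 0, 0, 25, 0, -0.0053, 0, 0, 0, 0, 25, 0, -0.008, 0, 0, 0, 0, 25, 0, -0.0107, 0, 0, 0, 0, 25]
}}

```text
clock: 12.4
eef_pos: [0.4966, 0.0587, 0.0643]
orientation: [0.005, 0.995, -0.104, 0.001]
force: [-0.4, 5.1, 3.0]
grip_width: 0.0284
grip_force: 50.9
```

```bash
python3 goal.py
```

```text
runway x y z mm of guard [-2.764e+02  2.000e-01  8.000e-01] rotvec err deg [ 0.01  0.13 -0.  ] F [-4.3 -0.5  4. ] clock 12.4
```

Converted, -12 mm / 750 = -0.016, -9 mm / 750 = -0.012.

Request:
{"op": "send_rows", "data": {
  "targets": [0, -0.0027, -0.0004, 0, 0, 0, 25, 0, -0.0053, -0.0004, 0, 0, 0, 25, 0, -0.008, -0.0004, 0, 0, 0, 25, 0, -0.012, -0.0004, 0, 0, 0, 25, 0, -0.016, -0.0004, 0, 0, 0, 25]
}}

```text
clock: 13.02
eef_pos: [0.4961, 0.0467, 0.0669]
orientation: [0.005, 0.994, -0.105, 0.0]
force: [0.7, 3.9, 2.4]
grip_width: 0.0284
grip_force: 50.7
```

```bash
python3 goal.py
```

```text
runway x y z mm of guard [-2.642e+02 -2.000e-01  9.000e-01] rotvec err deg [-0.02  0.09  0.01] F [-3.4  0.7  3.1] clock 13.025
```

Converted, -15 mm / 750 = -0.02, -12 mm / 750 = -0.016.

Request:
{"op": "send_rows", "data": {
  "targets": [0, -0.004, 0, 0, 0, 0, 25, 0, -0.008, 0, 0, 0, 0, 25, 0, -0.012, 0, 0, 0, 0, 25, 0, -0.016, 0, 0, 0, 0, 25, 0, -0.02, 0, 0, 0, 0, 25]
}}

```text
clock: 13.65
eef_pos: [0.4959, 0.032, 0.07]
orientation: [0.005, 0.994, -0.105, 0.0]
force: [0.1, 4.4, 1.4]
grip_width: 0.0281
grip_force: 50.7
```

```bash
python3 goal.py
```

```text
runway x y z mm of guard [-2.492e+02 -2.000e-01  8.000e-01] rotvec err deg [-0.02  0.08  0.01] F [-4.1  0.1  2.3] clock 13.65
```

The guard is under the lips with low forces. Continuing up the groove.

Converted, -32 mm / 750 = -0.0427, -28 mm / 750 = -0.0373.

Request:
{"op": "send_rows", "data": {
  "targets": [0, -0.0053, 0, 0, 0, 0, 25, 0, -0.0107, 0, 0, 0, 0, 25, 0, -0.016, 0, 0, 0, 0, 25, 0, -0.0213, 0, 0, 0, 0, 25, 0, -0.0267, 0, 0, 0, 0, 25, 0, -0.032, 0, 0, 0, 0, 25, 0, -0.0373, 0, 0, 0, 0, 25, 0, -0.0427, 0, 0, 0, 0, 25]
}}

```text
clock: 14.65
eef_pos: [0.4956, 0.0006, 0.0767]
orientation: [0.005, 0.994, -0.105, 0.0]
force: [-0.5, 4.1, 1.7]
grip_width: 0.0283
grip_force: 50.7
```

```bash
python3 goal.py
```

```text
runway x y z mm of guard [-2.171e+02 -2.000e-01  8.000e-01] rotvec err deg [-0.02  0.08  0.01] F [-3.6 -0.5  2.5] clock 14.65
```

Converted, -32 mm / 750 = -0.0427, -28 mm / 750 = -0.0373.

Request:
{"op": "send_rows", "data": {
  "targets": [0, -0.0053, 0, 0, 0, 0, 25, 0, -0.0107, 0, 0, 0, 0, 25, 0, -0.016, 0, 0, 0, 0, 25, 0, -0.0213, 0, 0, 0, 0, 25, 0, -0.0267, 0, 0, 0, 0, 25, 0, -0.032, 0, 0, 0, 0, 25, 0, -0.0373, 0, 0, 0, 0, 25, 0, -0.0427, 0, 0, 0, 0, 25]
}}

```text
clock: 15.65
eef_pos: [0.4953, -0.0306, 0.0833]
orientation: [0.005, 0.994, -0.105, 0.0]
force: [-0.5, 4.3, -0.2]
grip_width: 0.0285
grip_force: 50.7
```

```bash
python3 goal.py
```

```text
runway x y z mm of guard [-185.1   -0.2    0.9] rotvec err deg [-0.02  0.08  0.01] F [-4.2 -0.5  0.7] clock 15.65
```

Request:
{"op": "send_rows", "data": {
  "targets": [0, -0.0053, 0, 0, 0, 0, 25, 0, -0.0107, 0, 0, 0, 0, 25, 0, -0.016, 0, 0, 0, 0, 25, 0, -0.0213, 0, 0, 0, 0, 25, 0, -0.0267, 0, 0, 0, 0, 25, 0, -0.032, 0, 0, 0, 0, 25, 0, -0.0373, 0, 0, 0, 0, 25, 0, -0.0427, 0, 0, 0, 0, 25]
}}

```text
clock: 16.65
eef_pos: [0.4949, -0.0619, 0.09]
orientation: [0.005, 0.994, -0.105, 0.0]
force: [0.2, 2.8, 0.8]
grip_width: 0.0282
grip_force: 50.6
```

```bash
python3 goal.py
```

```text
runway x y z mm of guard [-153.1   -0.2    0.8] rotvec err deg [-0.02  0.08  0.01] F [-2.6  0.2  1.4] clock 16.65
```

Converted, -10 mm / 750 = -0.0133, -8 mm / 750 = -0.0107.

Request:
{"op": "send_rows", "data": {
  "targets": [0, -0.0027, 0, 0, 0, 0, 25, 0, -0.0053, 0, 0, 0, 0, 25, 0, -0.008, 0, 0, 0, 0, 25, 0, -0.0107, 0, 0, 0, 0, 25, 0, -0.0133, 0, 0, 0, 0, 25]
}}

```text
clock: 17.27
eef_pos: [0.4948, -0.0716, 0.092]
orientation: [0.005, 0.994, -0.105, 0.0]
force: [-0.5, 2.9, 0.4]
grip_width: 0.028
grip_force: 50.6
```

```bash
python3 goal.py
```

```text
runway x y z mm of guard [-143.3   -0.2    0.8] rotvec err deg [-0.02  0.08  0.02] F [-2.8 -0.5  1. ] clock 17.275
```

Converted, -10 mm / 750 = -0.0133, -8 mm / 750 = -0.0107.

Request:
{"op": "send_rows", "data": {
  "targets": [0, -0.0027, 0, 0, 0, 0, 25, 0, -0.0053, 0, 0, 0, 0, 25, 0, -0.008, 0, 0, 0, 0, 25, 0, -0.0107, 0, 0, 0, 0, 25, 0, -0.0133, 0, 0, 0, 0, 25]
}}

```text
clock: 17.9
eef_pos: [0.4948, -0.0807, 0.0941]
orientation: [0.005, 0.995, -0.104, 0.0]
force: [0.3, 11.0, 3.7]
grip_width: 0.0286
grip_force: 51.2
```

```bash
python3 goal.py
```

```text
runway x y z mm of guard [-1.339e+02 -1.000e-01  1.000e+00] rotvec err deg [ 0.06  0.09 -0.01] F [-10.    0.2   5.9] clock 17.9
```

That is the spring bump, about 7 N extra. Easing through.

Converted, -8 mm / 750 = -0.0107, -6 mm / 750 = -0.008.

Request:
{"op": "send_rows", "data": {
  "targets": [0, -0.0027, 0, 0, 0, 0, 25, 0, -0.0053, 0, 0, 0, 0, 25, 0, -0.008, 0, 0, 0, 0, 25, 0, -0.0107, 0, 0, 0, 0, 25]
}}

```text
clock: 18.4
eef_pos: [0.4948, -0.088, 0.0958]
orientation: [0.005, 0.995, -0.104, 0.0]
force: [-1.1, 8.4, 1.5]
grip_width: 0.0286
grip_force: 51.0
```

```bash
python3 goal.py
```

```text
runway x y z mm of guard [-1.264e+02 -1.000e-01  1.100e+00] rotvec err deg [0.09 0.1  0.01] F [-7.9 -1.2  3.2] clock 18.4
```

Converted, -20 mm / 750 = -0.0267, -18 mm / 750 = -0.024.

Request:
{"op": "send_rows", "data": {
  "targets": [0, -0.004, 0, 0, 0, 0, 25, 0, -0.008, 0, 0, 0, 0, 25, 0, -0.012, 0, 0, 0, 0, 25, 0, -0.016, 0, 0, 0, 0, 25, 0, -0.02, 0, 0, 0, 0, 25, 0, -0.024, 0, 0, 0, 0, 25, 0, -0.0267, 0, 0, 0, 0, 25]
}}

```text
clock: 19.27
eef_pos: [0.4945, -0.1076, 0.1]
orientation: [0.005, 0.995, -0.104, 0.0]
force: [1.5, 8.9, 1.4]
grip_width: 0.0282
grip_force: 51.0
```

```bash
python3 goal.py
```

```text
runway x y z mm of guard [-1.063e+02 -1.000e-01  1.100e+00] rotvec err deg [0.09 0.1  0.  ] F [-8.5  1.4  3.3] clock 19.275
```

Converted, -8 mm / 750 = -0.0107, -6 mm / 750 = -0.008.

Request:
{"op": "send_rows", "data": {
  "targets": [0, -0.0027, 0, 0, 0, 0, 25, 0, -0.0053, 0, 0, 0, 0, 25, 0, -0.008, 0, 0, 0, 0, 25, 0, -0.0107, 0, 0, 0, 0, 25]
}}

```text
clock: 19.77
eef_pos: [0.4944, -0.1154, 0.1016]
orientation: [0.005, 0.995, -0.104, 0.0]
force: [0.4, 8.4, 2.5]
grip_width: 0.0282
grip_force: 51.1
```

```bash
python3 goal.py
```

```text
runway x y z mm of guard [-98.4  -0.1   1.1] rotvec err deg [0.09 0.09 0.01] F [-7.7  0.3  4.2] clock 19.775
```

Converted, -6 mm / 750 = -0.008, -4 mm / 750 = -0.0053.

Request:
{"op": "send_rows", "data": {
  "targets": [0, -0.0027, 0, 0, 0, 0, 25, 0, -0.0053, 0, 0, 0, 0, 25, 0, -0.008, 0, 0, 0, 0, 25]
}}

```text
clock: 20.15
eef_pos: [0.4944, -0.1212, 0.1028]
orientation: [0.005, 0.995, -0.104, 0.0]
force: [0.3, 9.2, 3.0]
grip_width: 0.0285
grip_force: 51.1
```

```bash
python3 goal.py
```

```text
runway x y z mm of guard [-92.5  -0.1   1.1] rotvec err deg [0.1  0.09 0.01] F [-8.4  0.2  4.8] clock 20.15
```

Converted, -6 mm / 750 = -0.008, -4 mm / 750 = -0.0053.

Request:
{"op": "send_rows", "data": {
  "targets": [0, -0.0027, 0, 0, 0, 0, 25, 0, -0.0053, 0, 0, 0, 0, 25, 0, -0.008, 0, 0, 0, 0, 25]
}}

```text
clock: 20.52
eef_pos: [0.4943, -0.127, 0.1041]
orientation: [0.005, 0.995, -0.104, 0.0]
force: [0.0, 7.8, 3.6]
grip_width: 0.0285
grip_force: 51.1
```

```bash
python3 goal.py
```

```text
runway x y z mm of guard [-86.5  -0.1   1.1] rotvec err deg [0.1  0.09 0.01] F [-6.9 -0.1  5.1] clock 20.525
```

Converted, -4.5 mm / 750 = -0.006, -3 mm / 750 = -0.004.

Request:
{"op": "send_rows", "data": {
  "targets": [0, -0.002, 0, 0, 0, 0, 25, 0, -0.004, 0, 0, 0, 0, 25, 0, -0.006, 0, 0, 0, 0, 25]
}}

```text
clock: 20.9
eef_pos: [0.4942, -0.1314, 0.105]
orientation: [0.005, 0.995, -0.104, 0.0]
force: [0.7, 8.5, 3.6]
grip_width: 0.0282
grip_force: 51.1
```

Request:
{"op": "send_rows", "data": {
  "targets": [0, -0.0013, 0, 0, 0, 0, 25, 0, -0.0027, 0, 0, 0, 0, 25]
}}

```text
clock: 21.15
eef_pos: [0.4942, -0.1334, 0.1054]
orientation: [0.005, 0.995, -0.104, 0.0]
force: [0.1, 8.8, 3.1]
grip_width: 0.0282
grip_force: 51.1
```

Converted, -2 mm / 750 = -0.0027, -1 mm / 750 = -0.0013.

Request:
{"op": "send_rows", "data": {
  "targets": [0, -0.0013, 0, 0, 0, 0, 25, 0, -0.0027, 0, 0, 0, 0, 25]
}}

```text
clock: 21.4
eef_pos: [0.4942, -0.1353, 0.1058]
orientation: [0.005, 0.995, -0.104, 0.0]
force: [-0.6, 9.3, 3.0]
grip_width: 0.0284
grip_force: 51.1
```

```bash
python3 goal.py
```

```text
runway x y z mm of guard [-78.   -0.2   1.1] rotvec err deg [0.1  0.09 0.01] F [-8.4 -0.7  4.8] clock 21.4
```

Now 1 mm at a time, watching the y force (about 9 N of drag).

Converted, -1 mm / 750 = -0.0013.

Request:
{"op": "send_rows", "data": {
  "targets": [0, -0.0013, 0, 0, 0, 0, 25, 0, -0.0013, 0, 0, 0, 0, 25]
}}

```text
clock: 21.65
eef_pos: [0.4941, -0.1364, 0.1061]
orientation: [0.005, 0.995, -0.104, 0.0]
force: [-0.0, 7.6, 2.6]
grip_width: 0.0287
grip_force: 51.0
```

Converted, -1 mm / 750 = -0.0013.

Request:
{"op": "send_rows", "data": {
  "targets": [0, -0.0013, 0, 0, 0, 0, 25, 0, -0.0013, 0, 0, 0, 0, 25]
}}

```text
clock: 21.9
eef_pos: [0.4941, -0.1374, 0.1062]
orientation: [0.005, 0.995, -0.104, 0.0]
force: [0.5, 7.3, 2.3]
grip_width: 0.0284
grip_force: 51.0
```

Converted, -1 mm / 750 = -0.0013.

Request:
{"op": "send_rows", "data": {
  "targets": [0, -0.0013, 0, 0, 0, 0, 25, 0, -0.0013, 0, 0, 0, 0, 25]
}}

```text
clock: 22.15
eef_pos: [0.4941, -0.1384, 0.1065]
orientation: [0.005, 0.995, -0.104, 0.0]
force: [0.6, 8.5, 3.4]
grip_width: 0.0282
grip_force: 51.0
```

Converted, -1 mm / 750 = -0.0013.

Request:
{"op": "send_rows", "data": {
  "targets": [0, -0.0013, 0, 0, 0, 0, 25, 0, -0.0013, 0, 0, 0, 0, 25]
}}

```text
clock: 22.4
eef_pos: [0.4941, -0.1393, 0.1067]
orientation: [0.005, 0.995, -0.104, 0.0]
force: [-0.3, 7.9, 2.6]
grip_width: 0.028
grip_force: 51.0
```

```bash
python3 goal.py
```

```text
runway x y z mm of guard [-73.9  -0.2   1.1] rotvec err deg [0.09 0.08 0.01] F [-7.2 -0.4  4.2] clock 22.4
```

Converted, -1 mm / 750 = -0.0013.

Request:
{"op": "send_rows", "data": {
  "targets": [0, -0.0013, 0, 0, 0, 0, 25, 0, -0.0013, 0, 0, 0, 0, 25]
}}

```text
clock: 22.65
eef_pos: [0.4941, -0.1402, 0.1069]
orientation: [0.005, 0.995, -0.104, 0.0]
force: [0.2, 9.1, 3.2]
grip_width: 0.0282
grip_force: 51.1
```

Converted, -1 mm / 750 = -0.0013.

Request:
{"op": "send_rows", "data": {
  "targets": [0, -0.0013, 0, 0, 0, 0, 25, 0, -0.0013, 0, 0, 0, 0, 25]
}}

```text
clock: 22.9
eef_pos: [0.4941, -0.1407, 0.107]
orientation: [0.005, 0.995, -0.103, 0.0]
force: [0.4, 10.6, 3.9]
grip_width: 0.0287
grip_force: 51.3
```

```bash
python3 goal.py
```

```text
runway x y z mm of guard [-72.6  -0.2   1.2] rotvec err deg [0.15 0.08 0.  ] F [-9.6  0.3  6. ] clock 22.9
```

The force is rising and the motion lags the command, so the buffer contact is at the predicted spot. A little more compression.

Converted, -1 mm / 750 = -0.0013.

Request:
{"op": "send_rows", "data": {
  "targets": [0, -0.0013, 0, 0, 0, 0, 25, 0, -0.0013, 0, 0, 0, 0, 25]
}}

```text
clock: 23.15
eef_pos: [0.4941, -0.1411, 0.1072]
orientation: [0.005, 0.995, -0.103, 0.0]
force: [0.3, 13.2, 3.8]
grip_width: 0.0279
grip_force: 51.4
```

Converted, -0.7 mm / 750 = -0.0009.

Request:
{"op": "send_rows", "data": {
  "targets": [0, -0.0009, 0, 0, 0, 0, 25, 0, -0.0009, 0, 0, 0, 0, 25]
}}

```text
clock: 23.4
eef_pos: [0.494, -0.1414, 0.1073]
orientation: [0.005, 0.995, -0.103, 0.0]
force: [0.1, 15.3, 4.8]
grip_width: 0.0284
grip_force: 51.6
```

```bash
python3 goal.py
```

```text
runway x y z mm of guard [-71.7  -0.2   1.3] rotvec err deg [0.23 0.08 0.01] F [-14.   -0.1   7.9] clock 23.4
```

About 6 N of buffer preload is in. Opening and backing straight off along the tool.

Converted, -140 mm / 750 = -0.1867, -100 mm / 750 = -0.1333.

Request:
{"op": "send_rows", "data": {
  "targets": [0, 0, 0, 0, 0, 0, 60, 0, 0, 0, 0, 0, 0, 85, 0, 0, 0, 0, 0, 0, 85, 0, 0, 0, 0, 0, 0, 85, 0, 0, 0, 0, 0, 0, 85, 0, 0, -0.0133, 0, 0, 0, 85, 0, 0, -0.04, 0, 0, 0, 85, 0, 0, -0.08, 0, 0, 0, 85, 0, 0, -0.1333, 0, 0, 0, 85, 0, 0, -0.1867, 0, 0, 0, 85, 0, 0, -0.1867, 0, 0, 0, 85, 0, 0, -0.1867, 0, 0, 0, 85]
}}

```text
clock: 24.9
eef_pos: [0.494, -0.1147, 0.2444]
orientation: [0.005, 0.994, -0.105, 0.0]
force: [0.8, 0.3, -0.5]
grip_width: 0.085
grip_force: 0.0
```

```bash
python3 - <<'E'
from rw import *
from goal import F,U,n,left,rel
s,R,p,x=rel();print(x,s["force"],s["grip_width"],s["clock"])
c=cam("wrist");np.savez("e1.npz",**c);cv2.imwrite("pics/e1.png",c["color"][:,:,::-1])
im=c["color"].astype(int);g=cv2.cvtColor(c["color"],cv2.COLOR_RGB2GRAY).astype(np.float32)
def prof(off,h,xs):
    P=F+U*(.345+xs[:,None])+left*off+n*h;q=proj(c,P).astype(np.float32)
    return cv2.remap(g,q[None,:,0],q[None,:,1],cv2.INTER_LINEAR)[0]
xs=np.arange(-.05,.006,.002);xr=np.arange(-.14,-.11,.002)
for off in (-.035,-.02,0.02):
    print(off,"front"," ".join(f"{round(a*1000)}:{int(v)}" for a,v in zip(xs,prof(off,.004,xs))))
    print("rear"," ".join(f"{round(a*1000)}:{int(v)}" for a,v in zip(xr,prof(off,.004,xr))))
E
```

```text
[-69.39642425  -0.52584402 140.94325056] [ 0.75995374  0.2825646  -0.45930945] 0.08496981262165451 24.9
-0.035 front -50:248 -48:248 -46:248 -44:248 -42:249 -40:248 -38:248 -36:248 -34:248 -32:248 -30:248 -28:248 -26:248 -24:248 -22:237 -20:193 -18:119 -16:58 -14:141 -12:242 -10:252 -8:244 -6:197 -4:190 -2:188 0:145 2:121 4:155
rear -140:218 -138:218 -136:219 -134:219 -132:205 -130:175 -128:220 -126:250 -124:252 -122:253 -120:251 -118:248 -116:248 -114:248 -112:248 -110:248
-0.02 front -50:242 -48:237 -46:236 -44:243 -42:239 -40:232 -38:247 -36:237 -34:249 -32:248 -30:248 -28:247 -26:235 -24:248 -22:243 -20:196 -18:98 -16:57 -14:151 -12:242 -10:250 -8:245 -6:176 -4:155 -2:92 0:76 2:121 4:155
rear -140:226 -138:227 -136:227 -134:227 -132:212 -130:176 -128:225 -126:248 -124:210 -122:196 -120:187 -118:198 -116:197 -114:198 -112:195 -110:190
0.02 front -50:248 -48:248 -46:248 -44:246 -42:244 -40:232 -38:250 -36:249 -34:250 -32:250 -30:248 -28:251 -26:248 -24:248 -22:231 -20:190 -18:113 -16:56 -14:141 -12:244 -10:250 -8:243 -6:163 -4:155 -2:108 0:77 2:121 4:155
rear -140:214 -138:214 -136:206 -134:165 -132:165 -130:167 -128:184 -126:198 -124:198 -122:198 -120:189 -118:198 -116:194 -114:189 -112:198 -110:189
```

The plate's front edge is at about −19 and its rear edge at about −129, equal across the width, and the tool reads no load. The rubber could have flicked the guard back slightly on release. I'll re-grip lightly, feel for the buffer again, and relax the tool before letting go.

Converted, 139 mm / 750 = 0.1853, 132 mm / 750 = 0.176.

Request:
{"op": "send_rows", "data": {
  "targets": [0, 0.004, 0.0533, 0, 0, 0, 85, 0, 0.004, 0.1067, 0, 0, 0, 85, 0, 0.004, 0.1533, 0, 0, 0, 85, 0, 0.004, 0.176, 0, 0, 0, 85, 0, 0.004, 0.1853, 0, 0, 0, 85, 0, 0.004, 0.1853, 0, 0, 0, 60, 0, 0.004, 0.1853, 0, 0, 0, 40, 0, 0.004, 0.1853, 0, 0, 0, 34, 0, 0.004, 0.1853, 0, 0, 0, 25, 0, 0.004, 0.1853, 0, 0, 0, 25, 0, 0.004, 0.1853, 0, 0, 0, 25],
  "grip_force": 25
}}

```text
clock: 26.32
eef_pos: [0.4949, -0.1399, 0.1089]
orientation: [0.005, 0.995, -0.104, 0.001]
force: [-0.9, 6.3, 4.9]
grip_width: 0.0293
grip_force: 24.2
```

```bash
python3 goal.py
```

```text
runway x y z mm of guard [-72.9   0.6   3.1] rotvec err deg [0.04 0.19 0.  ] F [-5.1 -1.   6.1] clock 26.325
```

Converted, -0.5 mm / 750 = -0.0007.

Request:
{"op": "send_rows", "data": {
  "targets": [0, -0.0007, 0, 0, 0, 0, 25, 0, -0.0007, 0, 0, 0, 0, 25]
}}

```text
clock: 26.58
eef_pos: [0.4949, -0.14, 0.1089]
orientation: [0.005, 0.995, -0.104, 0.001]
force: [-0.9, 7.0, 3.9]
grip_width: 0.0294
grip_force: 24.4
```

```bash
python3 goal.py
```

```text
runway x y z mm of guard [-72.9   0.6   3.1] rotvec err deg [0.08 0.2  0.  ] F [-6.1 -1.   5.3] clock 26.575
```

Converted, -0.5 mm / 750 = -0.0007.

Request:
{"op": "send_rows", "data": {
  "targets": [0, -0.0007, 0, 0, 0, 0, 25, 0, -0.0007, 0, 0, 0, 0, 25]
}}

```text
clock: 26.82
eef_pos: [0.4949, -0.14, 0.1089]
orientation: [0.005, 0.995, -0.103, 0.001]
force: [0.2, 9.6, 5.0]
grip_width: 0.0289
grip_force: 24.5
```

```bash
python3 goal.py
```

```text
runway x y z mm of guard [-72.9   0.6   3.1] rotvec err deg [ 0.13  0.19 -0.  ] F [-8.3  0.1  6.9] clock 26.825
```

Converted, -0.5 mm / 750 = -0.0007.

Request:
{"op": "send_rows", "data": {
  "targets": [0, -0.0007, 0, 0, 0, 0, 25, 0, -0.0007, 0, 0, 0, 0, 25]
}}

```text
clock: 27.08
eef_pos: [0.4949, -0.14, 0.1089]
orientation: [0.005, 0.995, -0.103, 0.001]
force: [1.0, 11.5, 5.3]
grip_width: 0.029
grip_force: 24.6
```

```bash
python3 goal.py
```

```text
runway x y z mm of guard [-72.8   0.6   3.1] rotvec err deg [ 0.17  0.2  -0.  ] F [-10.2   0.9   7.6] clock 27.075
```

Converted, -0.5 mm / 750 = -0.0007.

Request:
{"op": "send_rows", "data": {
  "targets": [0, -0.0007, 0, 0, 0, 0, 25, 0, -0.0007, 0, 0, 0, 0, 25]
}}

```text
clock: 27.32
eef_pos: [0.4949, -0.1401, 0.1089]
orientation: [0.005, 0.995, -0.103, 0.001]
force: [0.6, 12.4, 5.3]
grip_width: 0.0292
grip_force: 24.8
```

```bash
python3 goal.py
```

```text
runway x y z mm of guard [-72.8   0.6   3.1] rotvec err deg [ 0.21  0.2  -0.  ] F [-11.1   0.4   7.8] clock 27.325
```

At 11 N the guard has not moved, although sliding took only about 8 N, so it is loaded against the buffer. I'll relax the tool and then release.

Converted, 2.3 mm / 750 = 0.0031, 2 mm / 750 = 0.0027.

Request:
{"op": "send_rows", "data": {
  "targets": [0, 0.0013, -0.0007, 0, 0, 0, 25, 0, 0.0027, -0.0013, 0, 0, 0, 25, 0, 0.0031, -0.0013, 0, 0, 0, 25]
}}

```text
clock: 27.7
eef_pos: [0.4947, -0.1399, 0.109]
orientation: [0.005, 0.995, -0.104, 0.001]
force: [2.1, 4.2, -0.2]
grip_width: 0.0291
grip_force: 25.3
```

```bash
python3 goal.py
```

```text
runway x y z mm of guard [-72.9   0.4   3.2] rotvec err deg [0.01 0.16 0.01] F [-4.2  2.   0.7] clock 27.7
```

Converted, -140 mm / 750 = -0.1867, -100 mm / 750 = -0.1333.

Request:
{"op": "send_rows", "data": {
  "targets": [0, 0, 0, 0, 0, 0, 40, 0, 0, 0, 0, 0, 0, 70, 0, 0, 0, 0, 0, 0, 85, 0, 0, 0, 0, 0, 0, 85, 0, 0, 0, 0, 0, 0, 85, 0, 0, -0.0133, 0, 0, 0, 85, 0, 0, -0.04, 0, 0, 0, 85, 0, 0, -0.08, 0, 0, 0, 85, 0, 0, -0.1333, 0, 0, 0, 85, 0, 0, -0.1867, 0, 0, 0, 85, 0, 0, -0.1867, 0, 0, 0, 85, 0, 0, -0.1867, 0, 0, 0, 85]
}}

```text
clock: 29.2
eef_pos: [0.494, -0.111, 0.2457]
orientation: [0.005, 0.994, -0.105, 0.0]
force: [-1.3, 0.8, -0.8]
grip_width: 0.0852
grip_force: 0.0
```

```bash
python3 goal.py; python3 - <<'E'
from rw import *
from goal import F,U,n,left
c=cam("wrist");g=cv2.cvtColor(c["color"],cv2.COLOR_RGB2GRAY).astype(np.float32);xs=np.arange(-.05,.0,.0005)
for off in (-.035,-.02,.02):
    q=proj(c,F+U*(.345+xs[:,None])+left*off+n*.004).astype(np.float32)
    v=cv2.remap(g,q[None,:,0],q[None,:,1],cv2.INTER_LINEAR)[0];print(off,"front edge",xs[np.where(v<152)[0][0]]*1000)
E
```

```text
runway x y z mm of guard [-72.7  -0.6 142.9] rotvec err deg [-0.02  0.09  0.02] F [-1.  -1.3 -0.6] clock 29.2
-0.035 front edge -18.499999999999975
-0.02 front edge -18.499999999999975
0.02 front edge -18.499999999999975
```

The front edge is at −18.5 mm across the whole width, so the guard is square, and the hand is clear. Handing in.

```bash
python3 -c "
from workcell import *
print(close_job())"
```

```text
the job is handed in; nothing more can be done
None
```

I parked the guard square against the buffer and let go, with the hand clear. I handed the job in at about 29 s; no verdict came back.

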